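# Check and shim the end float of a jar-mill roller

### The arm

A 6-joint arm with a two-finger parallel gripper is mounted at the origin on a cart in front of the work surface, level with it; the furniture and walls round the work are solid. World frame = base frame: x ahead of the robot, y to its left, z up, the work surface at z = 0. Lengths are in m, angles in rad, forces in N, time in s.
With the tool pointing down it reaches from about 0.275 to 0.825 m from the base axis. Payload 4.9 kg.
Tool frame: the origin (TCP) lies midway between the tips of the shut fingers; the grasp point (between the pads) lies 19 mm behind it (bot.grip_depth is the distance from the TCP to the grasp point, in m); y points along the fingers, x is the direction in which the jaws open and shut, and the axes are right-handed (so a half turn about y gives the same grasp; the last joint's range is limited). The gripper opens to 85 mm and grips with 20 to 120 N. Pads are 22 mm wide; open, the fingers measure 114 mm over their backs; the gripper's body (76 mm by 85 mm) begins 54 mm behind the grasp point. The pads swing forward as they close: fully open they stand 13 mm farther back than shut.
Start: joints at [-1.402, 0.326, -0.193, 1.052, 0, 1.437], TCP at [0.164, -0.525, 0.231] pointing down, gripper open.
Joint ranges: [-2.65, 2.65], [-0.97, 1.79], [-1.3, 1.35], [-1.93, 2.1], [-1.47, 1.37], [-3.14, 3.14]. Speed limits (rad/s): [2.57, 2.57, 3.14, 3.14, 3.14, 3.14].

### API

Orientations are given as a unit quaternion [w, x, y, z].
In Python, from cell import bot gives the robot as it stands. Calls block until the motion is done:
- bot.move_pose(position, orientation): joint-space move of the TCP to a pose.
- bot.move_linear(position, speed=0.15, rotation=None, until_force=None): straight line of the TCP; rotation=None keeps the orientation; speed is the mean speed in m/s. With until_force (N) it stops when the force on the tool has changed by that much, and returns True; else False.
- bot.goto_joints(angles): joint-space move.
- bot.set_gripper(opening, grasp_force=None): opening from 0.0 (shut) to 1.0 (fully open); grasp_force is the grip in N (None keeps the last); returns when the fingers have stopped.
- bot.wait(seconds).
- bot.solve_ik(position, orientation): joint angles nearest the present ones, or None.
- bot.camera(name): name is "side" or "top"; returns the picture (420x560x3 uint8, red, green, blue); there is no depth.
- bot.calibration(name): a dict with "mtx" (3x3 intrinsics, pixels), "extrinsics" (4x4, takes a point from world to camera coordinates). Camera axes: x right, y down, z forward; pixel columns grow to the right and rows downward; lengths in m; the calibration is good to about 2 mm. A picture is of the moment at which its call begins. calibration takes no time and is no camera call.
A pose or a line that the arm cannot do raises bot.PlanningError and nothing moves.
- bot.close_job(): hands the job in, once; it reports no verdict.
Trained networks look in the newest picture that a camera, given by its name, has taken for a name from the list of things; names that differ only in an ending like _2 or _b are one class to them, and where a whole thing is asked for, a point or a joint stands for the part that bears it (a point fixed in the world has none). Each returns a list of dicts, best first, with "confidence" (0 to 1); they miss things now and then, are a little off and sometimes report something else, mostly with a low value. They report only what shows in the picture. A call takes as long as a camera call. They do not tell look-alikes from the thing itself.
- bot.search_frame(camera, thing): "bbox" ([left, top, width, height] in pixels, round what is visible of it).
Readings, each from a call of its own:
- bot.read_clock(): time.
- bot.read_joint_positions(): joint angles.
- bot.read_joint_vel(): joint speeds.
- bot.read_joint_efforts(): joint torques, N m.
- bot.read_position(): TCP position.
- bot.read_tool_rot(): TCP orientation.
- bot.read_ft_force(): force on the tool from outside, world axes, zero at the start.
- bot.read_moment(): the same for the moment, N m.
- bot.read_gripper_width(): opening from 0.0 (shut) to 1.0 (fully open).
Only numpy, scipy, OpenCV 4.12 (cv2) and the standard library are available. Lean on these libraries where they do the work, as an engineer would, in place of code of your own. Each camera call takes 0.05 s, during which the arm holds its last target.

### The job

The front roller of the jar mill has too much end float: slide it gently up against the free-end bearing block and then back against the drive-end block, holding it lightly pressed on each for a moment, to feel how far it travels. Take from the rack the thickest spacer that drops freely into that travel (1 to 3 mm of float should remain) and drop it over the journal between the roller and the free-end block until its feet stand on the rail. Then slide the roller gently toward the free end, hold it pressed on the spacer for a moment to prove the fit, and let go; leave the other spacers in the rack and everything else undisturbed.

Things in the scene. Friction and masses are not known exactly. Their poses are not given: they have to be found in the camera images.
- stand: Roller stand of a jar mill, fixed on the bench: green base plate 190 x 300 mm with two black rubber rollers parallel to its y axis, axes 62 mm above the bench, the front one at x = -50 mm, the rear one (leave it) at x = +50 mm. Origin on the bench; x away from the robot, y along the rollers toward the drive end (grey gearmotor), -y the free end, z up.
- drive_face (a point): Point on the front roller's axis in the inner face of the drive-end pillow block (grey, 40 mm wide, 24 mm thick along stand y, top 82 mm above the bench); stand y = +74 mm, 62 mm above the bench. White nylon thrust face, damaged by more than 25 N.
- rail (a point): Top of the green cross rail, 36 mm above the bench, under the front journal at stand y = -80 mm, near the gap. On the rail stands the free-end pillow block, of the same size as the other and with the same delicate nylon face. It is bolted in slots: its inner face stands between stand y = -79.2 and -84.8 mm, different every time and not measured.
- roller_mid (a point): Centre of the front roller: rubber, 42 mm diameter, 120 mm long, then at each end a steel hub 30 mm in diameter (hub faces 74 mm either side of this point), then a 16 mm journal running through the block. It turns freely and slides on its axis with about 1.5 N drag until a hub meets a block. Fingers have room on both sides. The point turns with it: take directions from the stand.
- roller (a joint): Axial position of the front roller in m: 0 when its hub touches the drive-end block, growing as it moves toward the free end (stand -y) until the other hub touches the free-end block (the end float). The nylon faces and spacers yield about 0.2 mm at 5 N.
- rack: Wooden rack fixed on the bench, 190 x 56 mm, top 60 mm above the bench; origin on the bench under its centre, x along its length. The three spacers hang in its slots 58 mm apart along x, their width along the rack's x axis, in any order.
- spacer_4_center (a point): Centre of the white spacer, 4 mm thick (along its y): a fork 42 mm wide (its x), 82 mm tall. Grip head from 11 to 41 mm above this point, 32 mm wide, 16 mm thick along y. Below it the 4 mm plate with a slot 19 mm wide, open downward (slot top 5 mm, round leg ends 41 mm below this point). Point is 49 mm above the bench in the rack, 77 mm when the feet stand on the rail. 50 g.
- spacer_6_center (a point): Centre of the yellow spacer, 6 mm thick (along its y): a fork 42 mm wide (its x), 82 mm tall. Grip head from 11 to 41 mm above this point, 32 mm wide, 16 mm thick along y. Below it the 6 mm plate with a slot 19 mm wide, open downward (slot top 5 mm, round leg ends 41 mm below this point). Point is 49 mm above the bench in the rack, 77 mm when the feet stand on the rail. 50 g.
- spacer_8_center (a point): Centre of the blue spacer, 8 mm thick (along its y): a fork 42 mm wide (its x), 82 mm tall. Grip head from 11 to 41 mm above this point, 32 mm wide, 16 mm thick along y. Below it the 8 mm plate with a slot 19 mm wide, open downward (slot top 5 mm, round leg ends 41 mm below this point). Point is 49 mm above the bench in the rack, 77 mm when the feet stand on the rail. 50 g.
- jar: White ceramic mill jar, 110 mm diameter, 136 mm tall, standing behind the mill; origin under its centre. Leave it alone.
- vial_2: Clear vial with a blue cap, 32 mm diameter, 64 mm tall; origin under its centre. Leave it alone.
- toe_bone: Fossil toe bone lying behind the mill, 82 x 67 mm, 30 mm high. Leave it alone.
There are look-alikes about, which are no part of the job. Leave any red look-alike of the part that bears spacer_4_center alone.

How it is judged:
On the way, in this order (a step that is already met when the one before it is completed fails the run):
1. the front roller is slid toward the free end until its hub presses on the free-end block (over 2 N) (contact force between roller and stand above 2 N and value of joint roller above 0.0045 m), for 0.1 s.
2. it is slid back until its other hub presses on the drive-end block (over 2 N) (contact force between roller and stand above 2 N and value of joint roller below 0.001 m), for 0.1 s.
3. one spacer stands upright over the journal between roller and free-end block, feet on the rail, and is let go (((x of spacer_4_center in the frame of stand between -0.055 and -0.045 m and y of spacer_4_center in the frame of stand between -0.088 and -0.074 m and z of spacer_4_center in the frame of stand below 0.08 m and angle between spacer_4_center's own z axis and vertical below 0.2 rad and contact force between the fingers and spacer_4 below 0.05 N) or (x of spacer_6_center in the frame of stand between -0.055 and -0.045 m and y of spacer_6_center in the frame of stand between -0.088 and -0.074 m and z of spacer_6_center in the frame of stand below 0.08 m and angle between spacer_6_center's own z axis and vertical below 0.2 rad and contact force between the fingers and spacer_6 below 0.05 N) or (x of spacer_8_center in the frame of stand between -0.055 and -0.045 m and y of spacer_8_center in the frame of stand between -0.088 and -0.074 m and z of spacer_8_center in the frame of stand below 0.08 m and angle between spacer_8_center's own z axis and vertical below 0.2 rad and contact force between the fingers and spacer_8 below 0.05 N))), for 0.2 s.
4. the roller presses on that spacer and the spacer on the free-end block (over 2 N), and the float taken up is under 3.8 mm, which only the thickest spacer that fits allows (((contact force between each of roller, stand and spacer_4 above 2 N and value of joint roller below 0.0038 m and x of spacer_4_center in the frame of stand between -0.055 and -0.045 m and y of spacer_4_center in the frame of stand between -0.088 and -0.074 m and z of spacer_4_center in the frame of stand below 0.08 m and angle between spacer_4_center's own z axis and vertical below 0.2 rad) or (contact force between each of roller, stand and spacer_6 above 2 N and value of joint roller below 0.0038 m and x of spacer_6_center in the frame of stand between -0.055 and -0.045 m and y of spacer_6_center in the frame of stand between -0.088 and -0.074 m and z of spacer_6_center in the frame of stand below 0.08 m and angle between spacer_6_center's own z axis and vertical below 0.2 rad) or (contact force between each of roller, stand and spacer_8 above 2 N and value of joint roller below 0.0038 m and x of spacer_8_center in the frame of stand between -0.055 and -0.045 m and y of spacer_8_center in the frame of stand between -0.088 and -0.074 m and z of spacer_8_center in the frame of stand below 0.08 m and angle between spacer_8_center's own z axis and vertical below 0.2 rad))), for 0.1 s.
At the end, for the whole second after the job is handed in: The thickest spacer that fits stands at rest, upright within 0.2 rad, over the front journal between the roller and the free-end block, feet on the rail within 3 mm and centred on the journal within 5 mm; roller joint under 3.8 mm; the other two spacers in their places in the rack (within 20 mm) (((x of spacer_4_center in the frame of stand between -0.055 and -0.045 m and y of spacer_4_center in the frame of stand between -0.088 and -0.074 m and z of spacer_4_center in the frame of stand below 0.08 m and angle between spacer_4_center's own z axis and vertical below 0.2 rad and distance of each of spacer_6_center, spacer_8_center from where it was at the start of the episode below 0.02 m and linear speed of spacer_4 below 0.02 m/s) or (x of spacer_6_center in the frame of stand between -0.055 and -0.045 m and y of spacer_6_center in the frame of stand between -0.088 and -0.074 m and z of spacer_6_center in the frame of stand below 0.08 m and angle between spacer_6_center's own z axis and vertical below 0.2 rad and distance of each of spacer_4_center, spacer_8_center from where it was at the start of the episode below 0.02 m and linear speed of spacer_6 below 0.02 m/s) or (x of spacer_8_center in the frame of stand between -0.055 and -0.045 m and y of spacer_8_center in the frame of stand between -0.088 and -0.074 m and z of spacer_8_center in the frame of stand below 0.08 m and angle between spacer_8_center's own z axis and vertical below 0.2 rad and distance of each of spacer_4_center, spacer_6_center from where it was at the start of the episode below 0.02 m and linear speed of spacer_8 below 0.02 m/s)) and value of joint roller below 0.0038 m); the robot touches nothing.
It fails at once if a hub is pressed on a pillow block with more than 25 N (contact force between roller and stand above 25 N).
It fails at once if a spacer is forced: more than 40 N between it and the roller or the stand (contact force between any of roller, stand and spacer_4 above 40 N or contact force between any of roller, stand and spacer_6 above 40 N or contact force between any of roller, stand and spacer_8 above 40 N).
It fails at once if the jar, vial or bone is moved by more than 30 mm (distance of any of jar, vial_2, toe_bone from where it was at the start of the episode above 0.03 m).
It also fails if it takes over 72 s, if anything falls off the work surface, if the arm or the gripper's body presses on something with over 40 N, if the wrist force passes 120 N, or if a joint passes its speed limit or range.

## Working session

There is one attempt and no reset: what is moved stays moved. The work goes in short steps, each a Python script; the robot and the scene stay as the last script left them, time stands still between calls to the robot, and variables do not carry over. Pictures are saved under pics/ and viewed, and the job is handed in when it is done.

```bash
ls; mkdir -p pics; python3 - <<'E'
from cell import bot
import cv2
for n in ("side","top"):
    im=bot.camera(n); cv2.imwrite(f"pics/{n}0.png",im[:,:,::-1])
    c=bot.calibration(n); print(n,c["mtx"].round(1).tolist(),c["extrinsics"].round(4).tolist())
    for t in ("stand","rack","spacer_4_center","spacer_6_center","spacer_8_center","roller","roller_mid","jar"):
        print(t,[( [round(v) for v in d["bbox"]],round(d["confidence"],2)) for d in bot.search_frame(n,t)][:4])
print(bot.read_clock(),bot.read_tool_rot(),bot.read_ft_force(),bot.grip_depth)
E
```

```text
pics
side [[424.7, 0.0, 284.6], [0.0, 424.7, 209.7], [0.0, 0.0, 1.0]] [[0.9952, -0.0967, 0.0121, -0.6416], [-0.0342, -0.4621, -0.8861, 0.0284], [0.0913, 0.8815, -0.4632, 1.1625], [0.0, 0.0, 0.0, 1.0]]
stand [([217, 157, 68, 68], 0.95)]
rack [([202, 250, 91, 44], 0.81)]
spacer_4_center [([266, 245, 20, 33], 0.87), ([259, 273, 11, 32], 0.54)]
spacer_6_center [([208, 249, 21, 34], 0.68)]
spacer_8_center [([233, 244, 24, 36], 0.59)]
roller [([224, 170, 15, 40], 0.8), ([215, 157, 72, 68], 0.21)]
roller_mid [([225, 169, 13, 38], 0.68)]
jar [([314, 161, 38, 59], 0.83)]
top [[397.1, 0.0, 276.9], [0.0, 397.1, 210.9], [0.0, 0.0, 1.0]] [[-0.027, -0.9996, -0.0049, -0.1245], [-0.9816, 0.0275, -0.1892, 0.6146], [0.1892, -0.0003, -0.9819, 1.0148], [0.0, 0.0, 0.0, 1.0]]
stand [([142, 206, 113, 74], 0.83)]
rack []
spacer_4_center []
spacer_6_center [([343, 254, 12, 15], 0.68), ([140, 204, 120, 75], 0.64), ([341, 212, 10, 15], 0.17)]
spacer_8_center [([343, 232, 8, 16], 0.68)]
roller [([174, 247, 80, 18], 0.78), ([342, 230, 7, 18], 0.65)]
roller_mid [([170, 248, 82, 22], 0.72)]
jar [([202, 129, 46, 48], 0.89)]
0.9 [ 0.56967991 -0.56967717  0.41888709 -0.41888702] [ 0.27549327  0.33738967 -0.0452658 ] 0.0187
```

View pictures.

```bash
python3 - <<'E'
import cv2
s=cv2.imread("pics/side0.png"); t=cv2.imread("pics/top0.png")
cv2.imwrite("pics/s_c.png",cv2.resize(s[140:320,180:380],None,fx=3.9,fy=3.3,interpolation=cv2.INTER_CUBIC))
cv2.imwrite("pics/t_c.png",cv2.resize(t[120:300,130:370],None,fx=3.3,fy=3.3,interpolation=cv2.INTER_CUBIC))
E
```

```text
(no output)
```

View pics/side0.png

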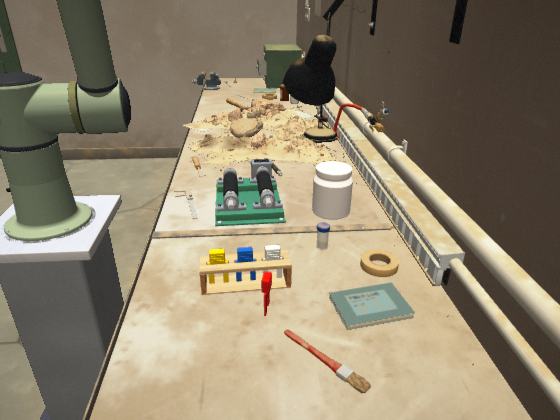

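View pics/top0.png

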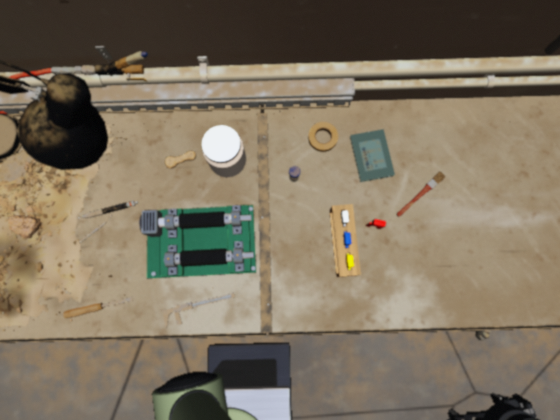

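View pics/s_c.png

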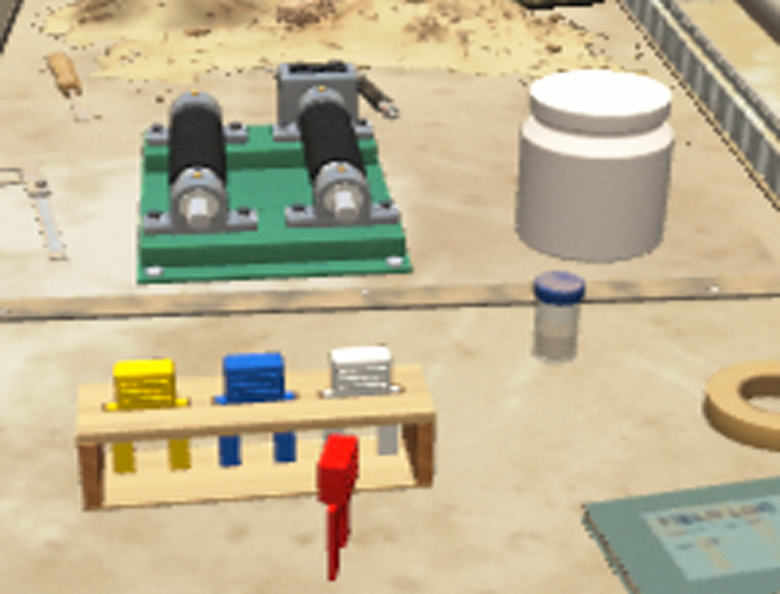

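View pics/t_c.png

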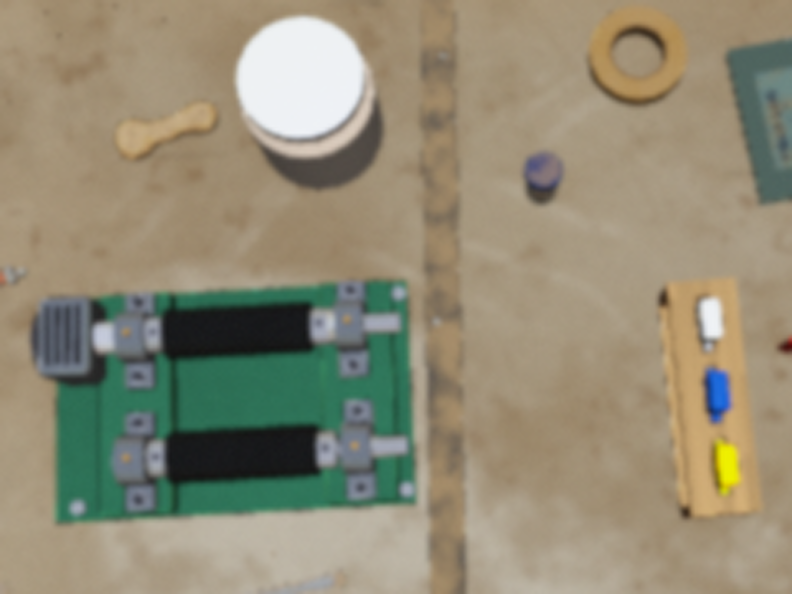

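Rack spacers in the top view are white (345,216), blue (347,239) and yellow (350,261). The red fork at (377,223) is the look-alike to leave alone. Next I'll crop closer for the pose fit.

```bash
python3 - <<'E'
import cv2,numpy as np
s=cv2.imread("pics/side0.png"); t=cv2.imread("pics/top0.png")
def crop(im,r0,r1,c0,c1,f,name):
    o=cv2.resize(im[r0:r1,c0:c1],None,fx=f,fy=f,interpolation=cv2.INTER_CUBIC)
    for c in range((c0+9)//10*10,c1,10):
        cv2.putText(o,str(c),(int((c-c0+.5)*f),10),0,.35,(0,0,255),1); cv2.line(o,(int((c-c0+.5)*f),12),(int((c-c0+.5)*f),20),(0,0,255),1)
    for r in range((r0+9)//10*10,r1,10):
        cv2.putText(o,str(r),(0,int((r-r0+.5)*f)),0,.35,(0,0,255),1); cv2.line(o,(24,int((r-r0+.5)*f)),(32,int((r-r0+.5)*f)),(0,0,255),1)
    cv2.imwrite(name,o)
crop(t,196,286,136,264,6,"pics/tA.png")
crop(s,148,236,200,296,6.5,"pics/sA.png")
crop(t,200,282,324,364,7,"pics/tB.png")
crop(s,240,312,194,298,7,"pics/sB.png")
E
```

```text
(no output)
```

View pics/tA.png

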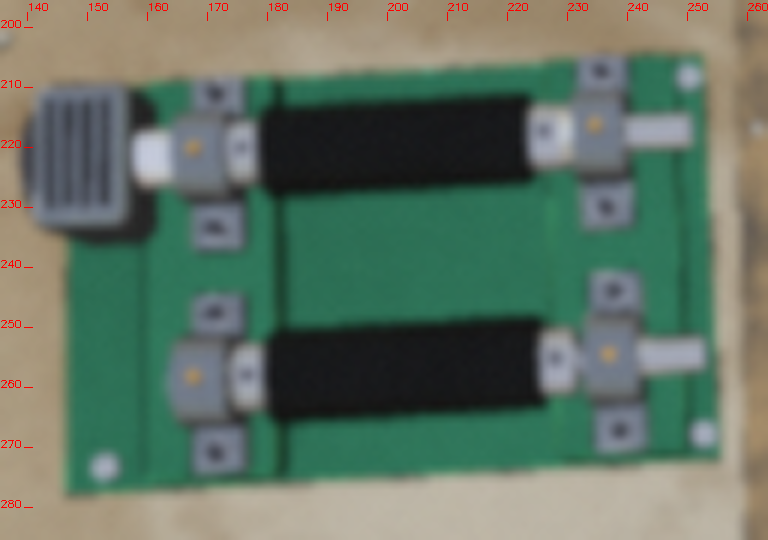

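View pics/sA.png

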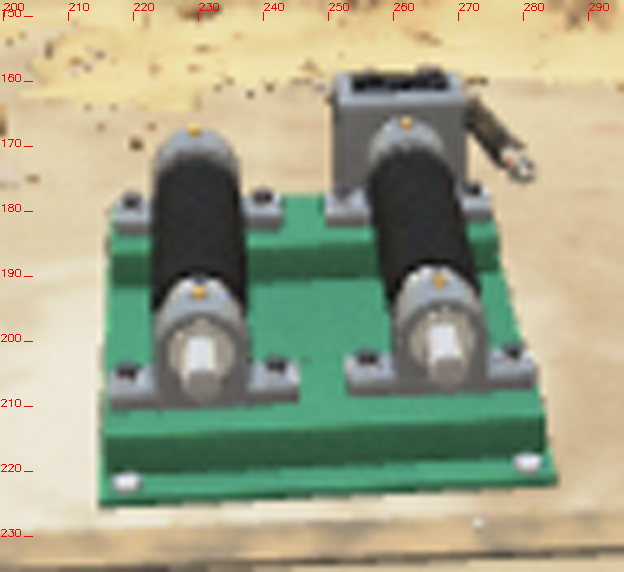

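View pics/tB.png

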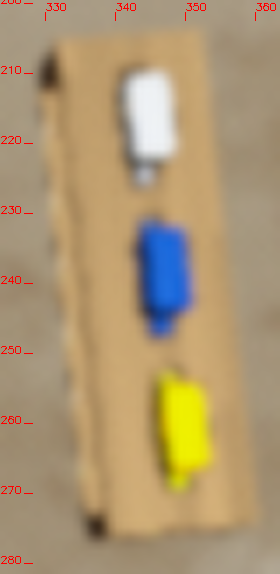

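View pics/sB.png

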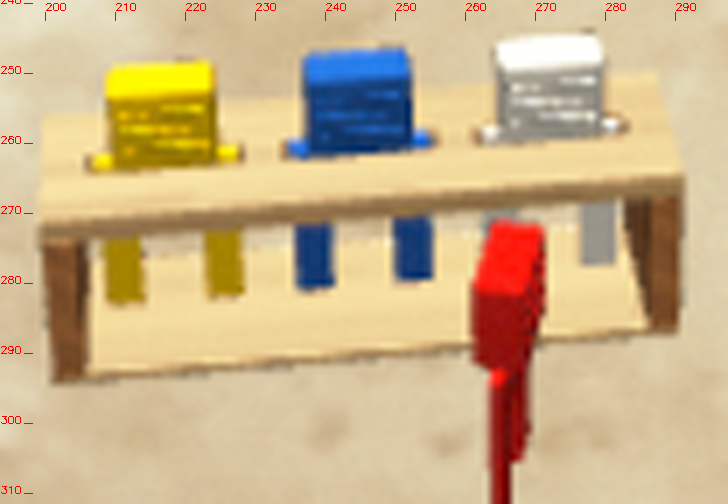

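```bash
cat > h.py <<'E'
import numpy as np
from cell import bot
from scipy.spatial.transform import Rotation as R
CAL={n:bot.calibration(n) for n in("side","top")}
def proj(n,p):
    p=np.atleast_2d(p); c=CAL[n]; q=c["extrinsics"][:3,:3]@p.T+c["extrinsics"][:3,3:4]
    u=c["mtx"]@q; return (u[:2]/u[2]).T
E
python3 - <<'E'
from h import *
from scipy.optimize import least_squares
for n in CAL: 
    e=CAL[n]["extrinsics"]; print(n,(-e[:3,:3].T@e[:3,3]).round(3))
# heads
H={"y":((216.5,250.9),(349.9,260.2)),"b":((244.5,248.6),(347.2,238)),"w":((271.8,246.9),(344.8,215.5))}
for k,(s,t) in H.items():
    r=least_squares(lambda p:np.r_[proj("side",p)[0]-s,proj("top",p)[0]-t],[.5,-.3,.09])
    r2=least_squares(lambda p:np.r_[proj("side",[p[0],p[1],.09])[0]-s,proj("top",[p[0],p[1],.09])[0]-t],[.5,-.3])
    print(k,r.x.round(4),r.fun.round(2),r2.x.round(4),r2.fun.round(2))
def S(p,x,y,z):
    c,s=np.cos(p[2]),np.sin(p[2]); return [p[0]+c*x-s*y,p[1]+s*x+c*y,z]
def f(p):
    yF,yR,h,zd=p[3:7]; o=[]
    def a(n,pt,px,w=1): o.extend((proj(n,S(p,*pt))[0]-px)*w)
    for sx,y,s,t in((-.05,.086,(229.3,167.7),(167.7,258.2)),(.05,.086,(261.8,166.4),(167.7,220)),(-.05,yF,(230,192.3),(237,254.3)),(.05,yR,(266.9,190.6),(234.7,216.2))):
        a("side",(sx,y,zd),s);a("top",(sx,y,zd),t)
    a("top",(-.095,.15,h),(146.5,278));a("top",(-.095,-.15,h),(255.2,272));a("top",(.095,-.15,h),(252.7,204.3))
    a("side",(-.095,-.15,0),(214.6,225.3));a("side",(.095,-.15,0),(285,222))
    o.append((zd-.083)*300); o.append((h-.01)*200); return np.array(o)
r=least_squares(f,[.55,.1,0,-.094,-.094,.01,.082],x_scale=.01,loss="soft_l1")
print(r.x.round(4)); print(r.fun.round(2))
E
```

```text
side [ 0.533 -1.074  0.571]
top [ 0.408 -0.141  1.112]
y [ 0.4708 -0.325   0.0872] [ 0.17 -0.02  0.03  0.21] [ 0.4709 -0.326 ] [ 0.08 -0.89  0.61  0.11]
b [ 0.5284 -0.3215  0.0876] [ 0.08 -0.01  0.01  0.1 ] [ 0.5283 -0.3223] [ 0.01 -0.74  0.5   0.02]
w [ 0.5865 -0.3188  0.0874] [ 0.46 -0.09  0.04  0.58] [ 0.5863 -0.3197] [ 0.37 -0.88  0.57  0.48]
[ 0.5414  0.0722  0.0237 -0.1052 -0.1023  0.012   0.0809]
[ 0.52 -1.05 -4.75  0.28  0.44 -0.83 -4.61  0.43  0.31  0.85 -0.26  0.4
  0.47  0.61 -0.23  0.6   0.22 -0.02  1.02  0.33  0.78  0.25  0.29  3.12
  0.56  2.92 -0.64  0.41]
```

```bash
python3 - <<'E'
from h import *
from scipy.optimize import least_squares
def S(p,x,y,z):
    c,s=np.cos(p[2]),np.sin(p[2]); return [p[0]+c*x-s*y,p[1]+s*x+c*y,z]
def f(p):
    yF,yR,h,zd,d=p[3:8]; o=[]
    def a(n,pt,px,w=1): o.extend((proj(n,S(p,*pt))[0]-px)*w)
    for sx,y,s,t in((-.05,.086,(229.3,167.7),(167.7,258.2)),(.05,.086,(261.8,166.4),(167.7,220)),(-.05,yF,(230,192.3),(237,254.3)),(.05,yR,(266.9,190.6),(234.7,216.2))):
        a("side",(sx,y,zd),s);a("top",(sx,y,zd),t)
    a("top",(-.095,.15+d,h),(146.5,278));a("top",(-.095,-.15+d,h),(255.2,272));a("top",(.095,-.15+d,h),(252.7,204.3))
    a("side",(-.095,-.15+d,0),(214.6,225.3));a("side",(.095,-.15+d,0),(285,222))
    o.append((zd-.083)*300); o.append((h-.01)*200); return np.array(o)
r=least_squares(f,[.55,.1,0,-.094,-.094,.01,.082,0],x_scale=.01,loss="soft_l1")
print(r.x.round(4)); print(r.fun.round(2))
p=r.x
for pt in [(-.05,.06,.083),(-.05,-.06,.083),(-.05,0,.083),(-.05,-.074,.077),(-.05,.074,.077)]: print(pt,np.round(S(p,*pt),4),proj("top",S(p,*pt)).round(1),proj("side",S(p,*pt)).round(1))
# roller axis at stand; IK check
print(bot.read_position(), R.from_quat(np.roll(bot.read_tool_rot(),-1)).as_matrix().round(3))
E
```

```text
[ 0.5415  0.0592  0.0267 -0.0929 -0.0904  0.0092  0.0833  0.0163]
[ 0.34 -0.19  0.06  0.15  0.57 -0.03 -0.01  0.22  0.28  0.15 -0.05  0.3
  0.5  -0.07  0.01  0.41 -0.56  0.34 -0.04  0.38 -0.44  0.47  0.37  2.55
  0.45  2.26  0.1  -0.16]
(-0.05, 0.06, 0.083) [0.4899 0.1179 0.083 ] [[177.9 257.8]] [[229.7 170.9]]
(-0.05, -0.06, 0.083) [ 0.4931 -0.0021  0.083 ] [[224.3 255.3]] [[230.2 187.5]]
(-0.05, 0, 0.083) [0.4915 0.0579 0.083 ] [[201.1 256.6]] [[229.9 178.8]]
(-0.05, -0.074, 0.077) [ 0.4935 -0.0161  0.077 ] [[230.  255.2]] [[230.3 191.6]]
(-0.05, 0.074, 0.077) [0.4895 0.1319 0.077 ] [[173.  258.3]] [[229.8 170.9]]
[ 0.16400655 -0.52498252  0.2312744 ] [[ 0.298  0.     0.955]
 [-0.955  0.     0.298]
 [-0.    -1.     0.   ]]
```

```bash
cat >> h.py <<'E'
ST=np.array([.5415,.0592,.0267])
def S(x,y,z):
    c,s=np.cos(ST[2]),np.sin(ST[2]); return np.array([ST[0]+c*x-s*y,ST[1]+s*x+c*y,z])
def ori(yaw,flip=False):
    yaw=yaw+(np.pi if flip else 0)
    c,s=np.cos(yaw),np.sin(yaw)
    q=R.from_matrix(np.array([[c,0,-s],[s,0,c],[0,-1,0]])).as_quat(); return np.roll(q,1)
def stv(v): # world vec -> stand
    c,s=np.cos(ST[2]),np.sin(ST[2]); return np.array([c*v[0]+s*v[1],-s*v[0]+c*v[1],v[2]])
def pos(): return np.array(bot.read_position())
def F(n=5): return np.mean([bot.read_ft_force() for _ in range(n)],axis=0)
E
python3 - <<'E'
from h import *
t0=bot.read_clock(); F(); print("dt reads",bot.read_clock()-t0)
for fl in (0,1):
    for p in (S(-.05,-.004,.2),S(-.05,-.004,.04),S(-.05,-.08,.2),[.5284,-.3215,.06]):
        print(fl,bot.solve_ik(p,ori(ST[2],fl)))
print(bot.read_joint_positions())
E
```

```text
dt reads 0.0
0 [-0.04023874  0.24926645 -0.38386757  0.93766231  0.          1.50385758]
0 [-0.04023874  0.44884066 -0.57699607  0.54495959  0.          1.50385758]
0 [-0.19425057  0.24851181 -0.38488598  0.93739854  0.          1.34984576]
0 [-0.66587876  0.6042562  -0.21789034  0.74864979  0.          0.87821756]
1 [-0.04023874  0.24926645 -0.38386757  0.93766231  0.         -1.63773507]
1 [-0.04023874  0.44884066 -0.57699607  0.54495959  0.         -1.63773507]
1 [-0.19425057  0.24851181 -0.38488598  0.93739854  0.         -1.79174689]
1 [-0.66587876  0.6042562  -0.21789034  0.74864979  0.         -2.26337509]
[-1.40222034e+00  3.26180209e-01 -1.92645278e-01  1.05197361e+00
  2.72606775e-06  1.43663458e+00]
```

```bash
python3 - <<'E'
from h import *; import cv2
q=ori(ST[2])
bot.move_pose(S(-.05,-.004,.16),q); print(bot.read_clock(),stv(F()))
cont=bot.move_linear(S(-.05,-.004,.042),speed=.1,until_force=6)
print(cont,pos(),bot.read_clock(),stv(F()))
cv2.imwrite("pics/s1.png",cv2.resize(bot.camera("side")[120:250,170:330],None,fx=4,fy=4,interpolation=cv2.INTER_CUBIC)[:,:,::-1])
E
```

```text
3.2833 [-0.37381057 -1.2577034   0.57580254]
False [0.49218835 0.05383314 0.04253919] 4.6167 [ 0.02581565 -0.53561914  0.98280669]
```

View pics/s1.png

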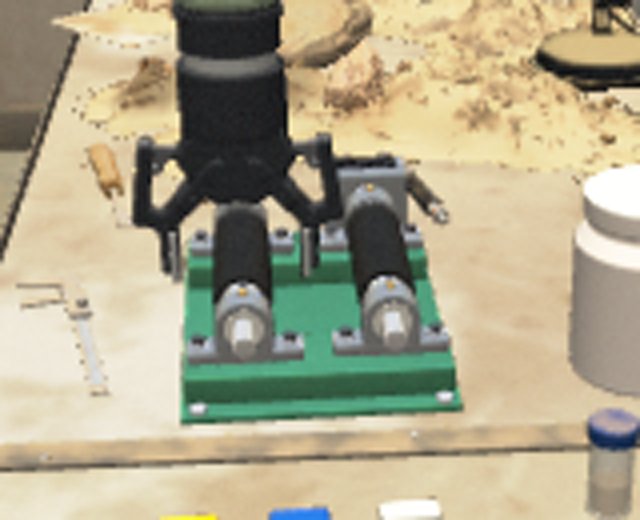

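The open fingers straddle the front roller (side crop: fingers at columns 170 and 308, roller at 243), so I'm closing on it.

```bash
python3 - <<'E'
from h import *
p0=pos()
bot.set_gripper(0.35,grasp_force=20)
for k in range(4):
    bot.wait(.1); print(bot.read_gripper_width(),stv(F()),stv(pos()-p0)*1e3,np.array(bot.read_moment()).round(3),bot.read_clock())
E
```

```text
0.48630426359612783 [ 4.42379203 -0.53603657  0.4752408 ] [ 0.48883115  0.05606935 -0.21335405] [ 0.092 -0.561  0.018] 5.2417
0.4837498300792613 [4.42983078 1.2135707  1.24559298] [ 0.4957273   0.02425926 -0.21882207] [ 0.055 -0.717  0.065] 5.3417
0.4833281988321573 [3.50181028 0.47501726 1.72293792] [ 0.47325656  0.0076179  -0.22859367] [ 0.088 -0.792  0.038] 5.4417
0.4823402500173802 [4.9111704  0.4102105  1.78660706] [ 0.48506599  0.02959259 -0.22773003] [ 0.061 -0.977  0.055] 5.5417
```

```bash
cat >> h.py <<'E'
def rel(dx,dy,dz,speed=.02,until=None):
    c,s=np.cos(ST[2]),np.sin(ST[2]); p=pos()
    return bot.move_linear(p+np.array([c*dx-s*dy,s*dx+c*dy,dz]),speed=speed,until_force=until)
def rep(tag,n=4):
    for _ in range(n):
        bot.wait(.1)
        P=pos(); d=stv(P-np.array([ST[0],ST[1],0]))*1e3
        print(tag,"st mm",d.round(2),"F",stv(F()).round(2),"w",round(bot.read_gripper_width(),4),"t",round(bot.read_clock(),2))
E
python3 - <<'E'
from h import *
bot.set_gripper(0.3,grasp_force=35); rep("grip",1)
rel(.0006,0,0); rep("shift",2)
r=rel(0,-.013,0,speed=.008,until=6.5); print(r); rep("free",4)
E
```

```text
grip st mm [-48.93  -3.98  42.44] F [ 5.01 -0.27  3.46] w 0.4816 t 5.86
shift st mm [-48.95  -4.    42.45] F [ 1.43 -0.22  5.15] w 0.4802 t 6.21
shift st mm [-48.96  -4.    42.43] F [0.74 0.35 4.76] w 0.4835 t 6.31
True
free st mm [-48.94  -8.77  42.45] F [-1.19  0.98  2.73] w 0.4802 t 7.31
free st mm [-48.94  -8.74  42.44] F [-2.73  0.45  2.7 ] w 0.4792 t 7.41
free st mm [-48.93  -8.73  42.44] F [-3.51  1.2   2.66] w 0.48 t 7.51
free st mm [-48.88  -8.7   42.45] F [-4.54  0.17  1.73] w 0.4775 t 7.61
```

```bash
python3 - <<'E'
from h import *
p=pos()
c,s=np.cos(ST[2]),np.sin(ST[2])
for k in range(1,5):
    r=bot.move_linear(p+np.array([s,-c,0])*.0004*k,speed=.008,until_force=6); print(r,stv(F()).round(2)); rep(f"f{k}",1)
    if stv(F())[1]>4.5: break
E
```

```text
False [-3.21  2.78  3.11]
f1 st mm [-48.85  -8.72  42.45] F [-1.83  3.44  2.37] w 0.4791 t 8.07
False [-2.83  3.6   2.05]
f2 st mm [-48.86  -8.85  42.43] F [-3.19  4.5   2.38] w 0.4819 t 8.43
```

```bash
python3 - <<'E'
from h import *
p=pos()
c,s=np.cos(ST[2]),np.sin(ST[2])
for k in range(1,6):
    r=bot.move_linear(p+np.array([s,-c,0])*.0003*k,speed=.008,until_force=8); rep(f"f{k}",1)
    if np.mean([stv(F())[1] for _ in range(6)])>7: break
rep("hold",5)
E
```

```text
f1 st mm [-48.83  -8.88  42.45] F [-2.65  4.42  2.15] w 0.4837 t 8.78
f2 st mm [-48.82  -8.89  42.44] F [-2.71  5.09  3.96] w 0.4847 t 9.12
f3 st mm [-48.86  -8.9   42.44] F [-1.85  6.27  2.89] w 0.4791 t 9.47
f4 st mm [-48.85  -8.95  42.45] F [-2.4   7.06  2.18] w 0.4788 t 9.82
hold st mm [-48.83  -8.93  42.45] F [-2.11  6.92  2.61] w 0.4812 t 9.93
hold st mm [-48.88  -8.95  42.44] F [-2.96  7.31  4.04] w 0.4802 t 10.03
hold st mm [-48.85  -8.93  42.44] F [-3.39  7.    3.2 ] w 0.4754 t 10.12
hold st mm [-48.88  -8.94  42.42] F [-2.22  6.94  2.91] w 0.4792 t 10.22
hold st mm [-48.85  -8.93  42.45] F [-3.36  6.1   3.28] w 0.4805 t 10.32
```

```bash
python3 - <<'E'
from h import *
rel(0,.004,0,speed=.02); rep("mid",2)
r=rel(0,.009,0,speed=.008,until=6); print(r); rep("dr",1)
p=pos()
c,s=np.cos(ST[2]),np.sin(ST[2])
for k in range(1,9):
    r=bot.move_linear(p+np.array([-s,c,0])*.0004*k,speed=.01,until_force=8); rep(f"d{k}",1)
    if np.mean([stv(F())[1] for _ in range(6)])<-6.7: break
rep("hold",5)
E
```

```text
mid st mm [-48.85  -5.39  42.46] F [-2.97 -2.5   2.9 ] w 0.4806 t 10.83
mid st mm [-48.83  -5.26  42.46] F [-2.7  -1.49  3.17] w 0.4792 t 10.93
True
dr st mm [-48.88  -1.76  42.44] F [ 1.5  -0.17  4.36] w 0.4793 t 11.7
d1 st mm [-48.95  -1.73  42.44] F [-0.33 -3.7   3.66] w 0.4803 t 12.18
d2 st mm [-48.96  -1.62  42.44] F [-0.47 -5.04  4.68] w 0.4762 t 12.53
d3 st mm [-48.96  -1.56  42.44] F [-0.68 -5.72  4.26] w 0.475 t 12.88
d4 st mm [-49.    -1.54  42.42] F [-0.67 -6.77  4.69] w 0.4804 t 13.23
hold st mm [-48.94  -1.53  42.45] F [ 0.23 -7.68  4.72] w 0.4801 t 13.33
hold st mm [-48.96  -1.53  42.43] F [-1.01 -7.66  4.73] w 0.4807 t 13.43
hold st mm [-48.98  -1.54  42.41] F [-0.41 -7.54  3.83] w 0.4811 t 13.53
hold st mm [-48.98  -1.54  42.42] F [-0.73 -7.4   3.95] w 0.4824 t 13.63
hold st mm [-48.98  -1.54  42.44] F [-0.45 -8.05  3.74] w 0.4788 t 13.73
```

Travel is about 7.40 mm under load. Taking off roughly 0.45 mm of nylon yield leaves a float of about 6.9 mm. The 6 mm spacer would leave less than 1 mm, while the 4 mm one leaves about 2.9 mm, so the white 4 mm spacer is right. It sits in the rack at top (345,216) and side (272,247). Red at side (267,285) is the loose look-alike, standing outside the rack. Now I'll unload, release and confirm that target.

```bash
python3 - <<'E'
from h import *; import cv2
rel(0,-.0002,0,speed=.01); rep("unl",1)
bot.set_gripper(0.6); rep("open",1)
bot.set_gripper(1.0)
rel(0,0,.12,speed=.15); rep("up",1)
RY=.0535
bot.set_gripper(0.52)
bot.move_pose([.5870,-.3195,.14],ori(RY)); rep("rack",1)
t=bot.camera("top");s=bot.camera("side")
cv2.imwrite("pics/t2.png",t[:,:,::-1]);cv2.imwrite("pics/s2.png",s[:,:,::-1])
a=cv2.resize(s[200:320,190:310],None,fx=4.5,fy=4.5,interpolation=cv2.INTER_CUBIC)
cv2.imwrite("pics/s2c.png",a[:,:,::-1])
b=cv2.resize(t[196:286,140:264],None,fx=6,fy=6,interpolation=cv2.INTER_CUBIC); cv2.imwrite("pics/t2c.png",b[:,:,::-1])
print(bot.read_clock(),pos())
E
```

```text
unl st mm [-48.98  -1.69  42.43] F [ 0.25 -3.58  4.4 ] w 0.478 t 14.14
open st mm [-49.24  -1.38  42.2 ] F [ 0.6 -0.5  0.2] w 0.6016 t 14.51
up st mm [-49.8   -1.7  161.37] F [ 0.08 -0.29 -1.15] w 1.0 t 16.0
rack st mm [  35.84 -378.13  140.37] F [-0.53 -0.08 -0.56] w 0.5186 t 18.02
18.125 [ 0.58746514 -0.31819206  0.14041762]
```

View pics/s2c.png

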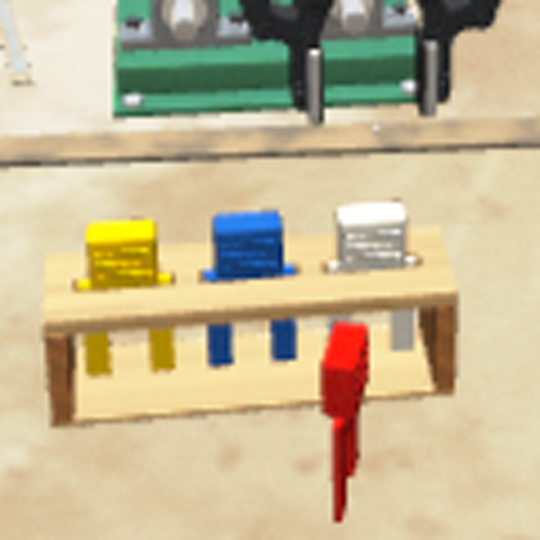

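View pics/t2c.png

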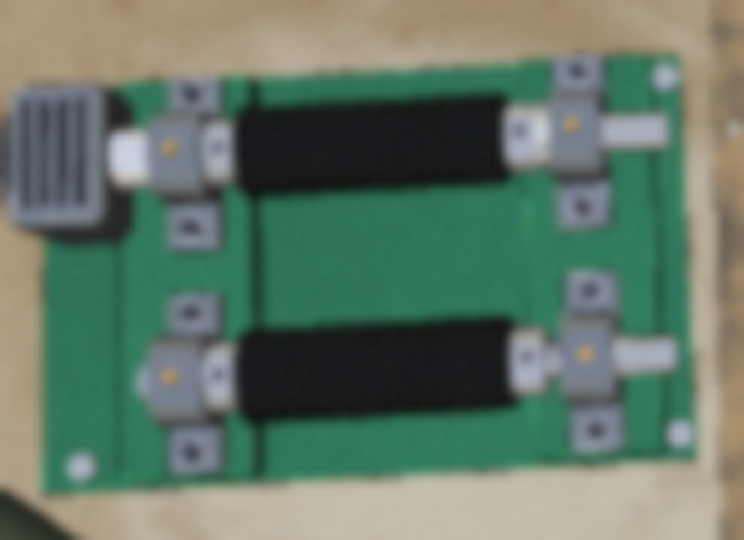

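The side crop shows the white spacer in the rack slot (head at (371,235)). The open fingers (columns 315 and 430) are centred on it, and the red fork is in front and off to one side. The top crop shows the roller at the drive end with the free-end gap visible at crop (550,360).

```bash
python3 - <<'E'
from h import *; import cv2
print(bot.read_position())
r=bot.move_linear([.587,-.3195,.062],speed=.08,until_force=6); print(r,pos()); rep("dn",1)
bot.set_gripper(0.2,grasp_force=60); print(pos()); rep("grip",2)
s=bot.camera("side")
cv2.imwrite("pics/s3c.png",cv2.resize(s[180:310,190:310],None,fx=4.5,fy=4.5,interpolation=cv2.INTER_CUBIC)[:,:,::-1])
E
```

```text
[ 0.58746514 -0.31819206  0.14041762]
False [ 0.5874631  -0.31980534  0.06265715]
dn st mm [  35.86 -380.1    62.8 ] F [ 0.64 -0.3   0.18] w 0.5167 t 19.35
[ 0.58757361 -0.31989026  0.06290547]
grip st mm [  35.89 -380.14   62.85] F [ 0.35 -0.4   5.9 ] w 0.3632 t 19.71
grip st mm [  35.93 -380.19   62.88] F [ 0.62 -0.34  5.15] w 0.3612 t 19.81
```

View pics/s3c.png

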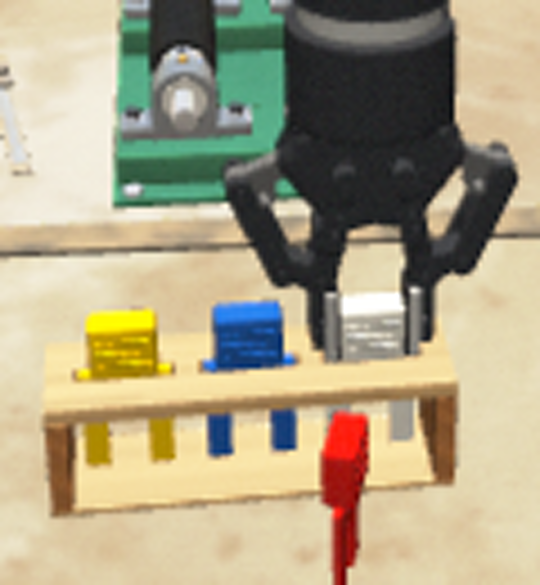

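The fingers hold the white head at crop (372,325), width about 31 mm. Lifting.

```bash
python3 - <<'E'
from h import *; import cv2
p=pos()
bot.move_linear(p+np.array([0,0,.10]),speed=.1); rep("lift",2)
# over the hub zone, TCP where spacer centre ~ TCP xy
x=-.04900
bot.move_pose(S(x,-.069,.165),ori(ST[2])); rep("over",2)
s=bot.camera("side");t=bot.camera("top")
cv2.imwrite("pics/s4c.png",cv2.resize(s[100:300,180:310],None,fx=3,fy=3,interpolation=cv2.INTER_CUBIC)[:,:,::-1])
cv2.imwrite("pics/t4c.png",cv2.resize(t[196:286,140:264],None,fx=6,fy=6,interpolation=cv2.INTER_CUBIC)[:,:,::-1])
E
```

```text
lift st mm [  35.45 -379.84  161.89] F [-0.27 -0.63 -0.11] w 0.3685 t 21.12
lift st mm [  35.58 -379.95  162.12] F [ 0.4   0.24 -0.41] w 0.3649 t 21.22
over st mm [-48.02 -70.16 165.07] F [-0.12  0.19 -0.38] w 0.3614 t 22.54
over st mm [-48.4  -70.02 164.89] F [ 0.35 -0.61 -1.04] w 0.3602 t 22.64
```

View pics/s4c.png

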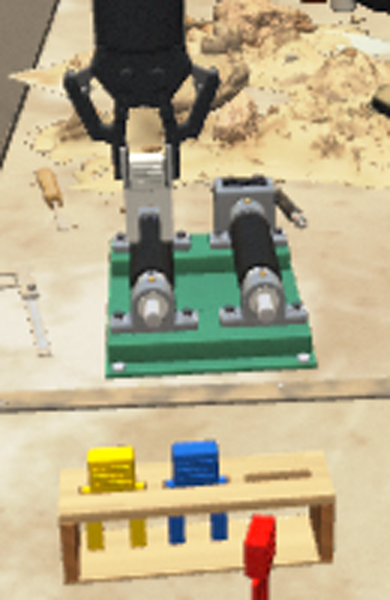

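View pics/t4c.png

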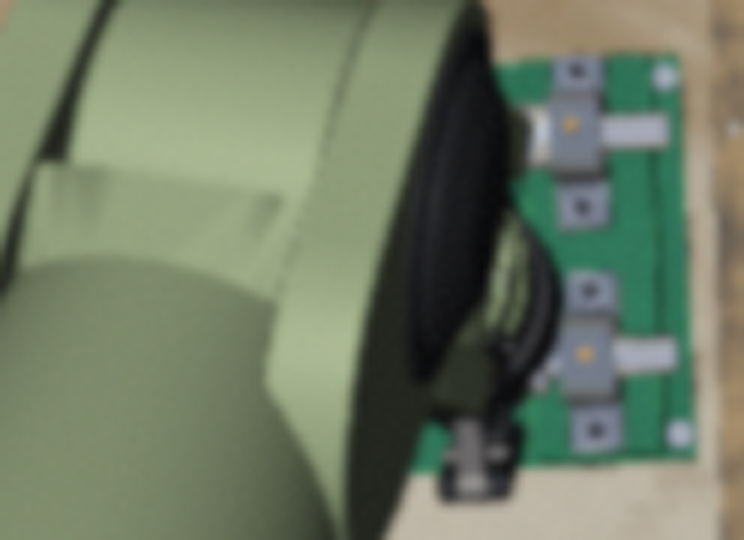

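```bash
python3 - <<'E'
from h import *; import cv2
r=bot.move_linear(S(-.049,-.0695,.1275),speed=.06,until_force=5); print(r); rep("low",2)
if not r:
    r=bot.move_linear(S(-.049,-.087,.1275),speed=.01,until_force=4); print(r); rep("touch",3)
E
```

```text
True
low st mm [-48.97 -69.35 126.8 ] F [ 0.71 -0.02  3.61] w 0.3609 t 23.48
low st mm [-49.04 -69.32 126.76] F [0.68 0.36 4.1 ] w 0.3609 t 23.58
```

```bash
python3 - <<'E'
from h import *; import cv2
rel(0,0,.0022,speed=.02); rep("raise",2)
P=pos(); z=P[2]
r=bot.move_linear(np.r_[S(-.049,-.087,0)[:2],z],speed=.01,until_force=3.5); print(r); rep("touch",3)
s=bot.camera("side")
cv2.imwrite("pics/s5c.png",cv2.resize(s[110:230,190:300],None,fx=5,fy=5,interpolation=cv2.INTER_CUBIC)[:,:,::-1])
E
```

```text
raise st mm [-49.57 -69.25 128.61] F [ 0.81 -0.05 -0.76] w 0.3641 t 23.96
raise st mm [-49.41 -69.24 128.69] F [-0.27 -0.24 -0.28] w 0.3631 t 24.06
True
touch st mm [-49.72 -79.95 128.08] F [ 0.08 -0.07 -0.04] w 0.3628 t 25.3
touch st mm [-49.87 -79.93 127.98] F [-0.01  0.79 -0.66] w 0.3669 t 25.4
touch st mm [-49.89 -79.92 127.94] F [0.27 0.37 0.  ] w 0.363 t 25.5
```

View pics/s5c.png

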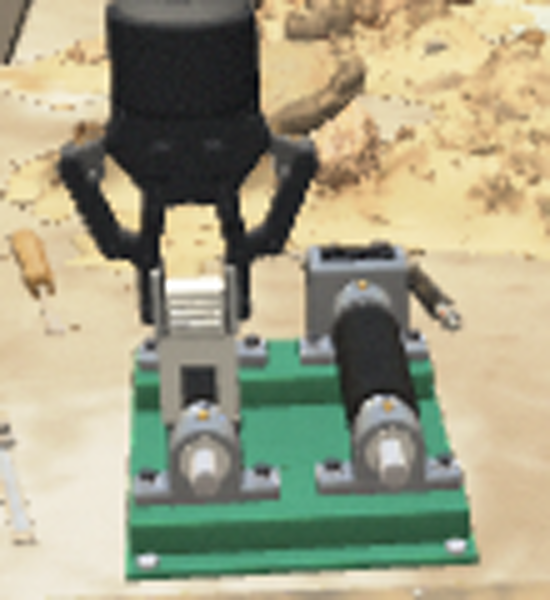

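```bash
cat >> h.py <<'E'
def goto(x,y,z,speed=.03,tol=.0002,n=3,until=None):
    tgt=S(x,y,z); cmd=tgt.copy()
    for _ in range(n):
        r=bot.move_linear(cmd,speed=speed,until_force=until); bot.wait(.15)
        if r: return True
        e=tgt-pos()
        if np.abs(e).max()<tol: break
        cmd=cmd+e
    return False
E
python3 - <<'E'
from h import *; import cv2
goto(-.0489,-.0785,.1295); rep("c",2)
s=bot.camera("side")
cv2.imwrite("pics/s6c.png",cv2.resize(s[140:220,205:265],None,fx=7.5,fy=7.5,interpolation=cv2.INTER_CUBIC)[:,:,::-1])
zc=.1295-.0139
for n,pt in (("slot top",(-.0489,-.0805,zc-.005)),("headtop",(-.0489,-.0865,zc+.041)),("slotL",(-.0584,-.0805,zc-.02)),("slotR",(-.0394,-.0805,zc-.02)),("dot",(-.04895,-.0929,.083)),("journal end",(-.04895,-.125,.062))):
    print(n,proj("side",S(*pt)).round(2), ((proj("side",S(*pt))[0]-[205,140]+.5)*7.5).round(0))
E
```

```text
c st mm [-48.99 -78.53 129.46] F [ 0.91  0.22 -0.83] w 0.3607 t 26.05
c st mm [-48.91 -78.55 129.49] F [ 0.93 -0.42 -0.36] w 0.3608 t 26.15
slot top [[230.16 181.25]] [192. 313.]
headtop [[229.35 166.03]] [186. 199.]
slotL [[226.87 186.5 ]] [168. 353.]
slotR [[233.97 186.22]] [221. 350.]
dot [[230.68 192.56]] [196. 398.]
journal end [[231.19 204.94]] [200. 491.]
```

View pics/s6c.png

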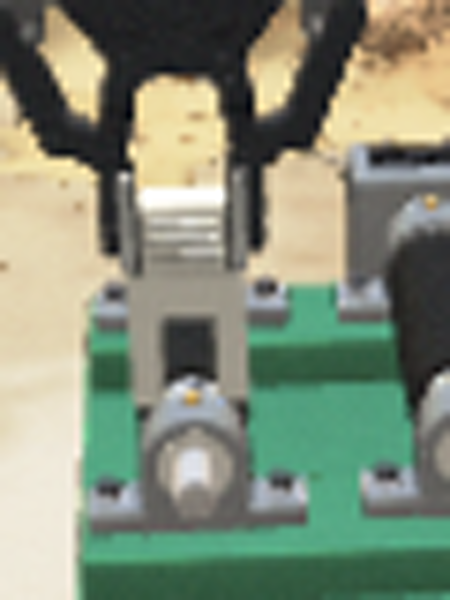

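```bash
python3 - <<'E'
from h import *; import cv2
goto(-.0486,-.0785,.129); rep("c",1)
for z in (.120,.110,.100,.094):
    r=goto(-.0486,-.0785,z,until=5,n=2,tol=.0004); print(z,r); rep("d",1)
    if r: break
E
```

```text
c st mm [-48.61 -78.5  129.  ] F [-1.24  0.61 -0.71] w 0.3651 t 26.7
0.12 False
d st mm [-48.51 -78.51 120.11] F [-0.14  0.28 -0.19] w 0.366 t 27.4
0.11 False
d st mm [-48.46 -78.52 110.14] F [ 0.2  -0.63 -1.02] w 0.3615 t 28.13
0.1 False
d st mm [-48.48 -78.53 100.11] F [-0.82 -0.32 -0.59] w 0.3658 t 28.87
0.094 False
d st mm [-48.53 -78.5   94.07] F [-0.54  0.12  0.02] w 0.3652 t 29.47
```

```bash
python3 - <<'E'
from h import *; import cv2
r=rel(0,0,-.0045,speed=.015,until=4); print(r); rep("seat",2)
s=bot.camera("side")
cv2.imwrite("pics/s7c.png",cv2.resize(s[140:220,205:265],None,fx=7.5,fy=7.5,interpolation=cv2.INTER_CUBIC)[:,:,::-1])
E
```

```text
True
seat st mm [-48.21 -78.57  90.7 ] F [ 0.52 -0.5   5.05] w 0.3608 t 29.87
seat st mm [-48.21 -78.56  90.7 ] F [-0.73  0.52  4.41] w 0.3627 t 29.97
```

View pics/s7c.png

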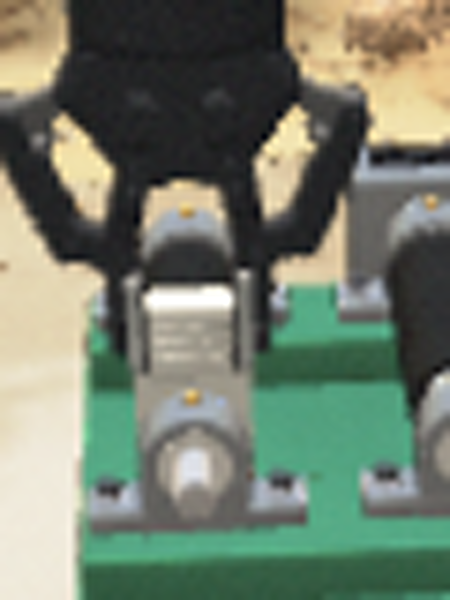

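It dropped in without contact and stopped at TCP z 90.7 mm (expected 90.9). The crop shows it upright behind the block dome, centred at column ~193. Releasing now, then I'll grip the roller for the fit check.

```bash
python3 - <<'E'
from h import *; import cv2
bot.set_gripper(0.5); rep("rel",2)
goto(-.0489,-.0785,.10,n=1)
rel(0,0,.07,speed=.12)
bot.set_gripper(1.0); bot.wait(.2)
s=bot.camera("side")
cv2.imwrite("pics/s8c.png",cv2.resize(s[140:220,205:265],None,fx=7.5,fy=7.5,interpolation=cv2.INTER_CUBIC)[:,:,::-1])
bot.move_pose(S(-.0495,.002,.15),ori(ST[2])); 
r=bot.move_linear(S(-.0495,.002,.042),speed=.1,until_force=6); print(r); rep("dn",1)
t=bot.camera("side")
cv2.imwrite("pics/s9c.png",cv2.resize(t[130:230,195:295],None,fx=6,fy=6,interpolation=cv2.INTER_CUBIC)[:,:,::-1])
E
```

```text
rel st mm [-49.07 -78.36  89.87] F [-0.25  0.92 -0.82] w 0.5018 t 30.39
rel st mm [-49.04 -78.38  89.93] F [-0.46  0.06 -0.4 ] w 0.5017 t 30.49
False
dn st mm [-48.89   1.97  42.64] F [-0.98 -0.4   1.27] w 0.9993 t 34.37
```

View pics/s8c.png

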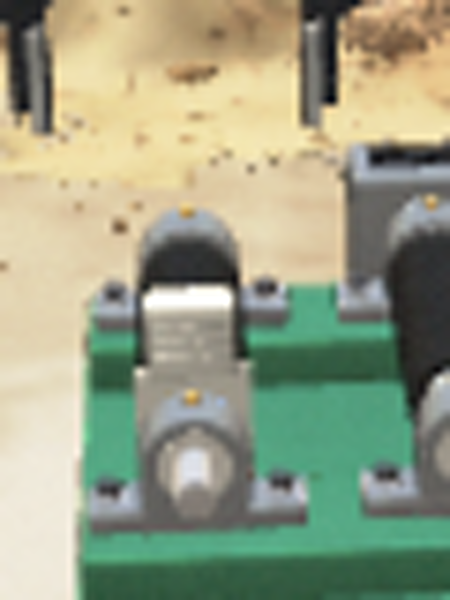

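View pics/s9c.png

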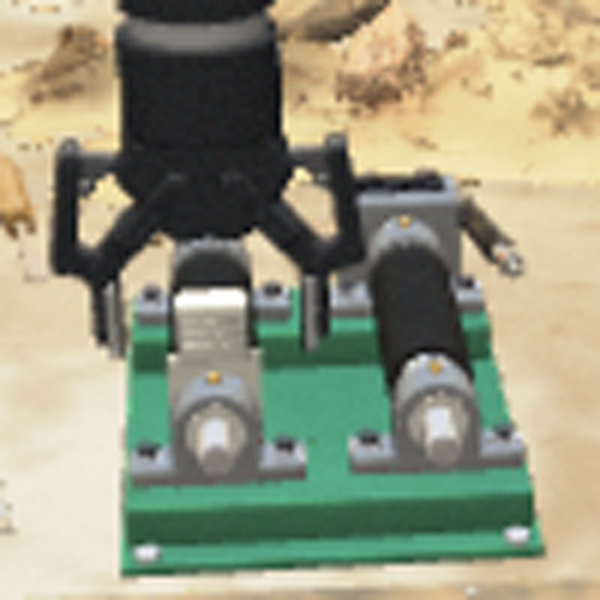

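The spacer stands free and upright behind the free-end block (crop (190,330)), and the open fingers straddle the roller. Now the fit check: grip, then slide toward the free end.

```bash
python3 - <<'E'
from h import *
bot.set_gripper(0.3,grasp_force=35); rep("grip",1)
f=stv(F())[0]
rel(np.clip(f/9,-1,1)*1e-3,0,0); rep("shift",1)
r=rel(0,-.006,0,speed=.006,until=6); print(r); rep("st",1)
p=pos(); c,s=np.cos(ST[2]),np.sin(ST[2])
for k in range(1,9):
    bot.move_linear(p+np.array([s,-c,0])*.0004*k,speed=.01,until_force=8); rep(f"d{k}",1)
    if np.mean([stv(F())[1] for _ in range(6)])>6.7: break
rep("hold",4)
E
```

```text
grip st mm [-48.94   2.02  42.26] F [1.09 0.32 3.15] w 0.4801 t 34.99
shift st mm [-48.97   2.02  42.25] F [-0.5   0.26  2.78] w 0.4822 t 35.34
True
st st mm [-48.91  -0.7   42.26] F [ 0.91 -1.13  3.34] w 0.4856 t 36.11
d1 st mm [-48.96  -0.72  42.25] F [-0.75  3.4   4.38] w 0.4794 t 36.47
d2 st mm [-48.98  -0.71  42.25] F [0.78 4.22 4.09] w 0.4829 t 36.82
d3 st mm [-48.97  -0.69  42.24] F [0.22 5.85 3.38] w 0.4797 t 37.17
d4 st mm [-48.96  -0.71  42.25] F [-0.01  7.93  4.07] w 0.4815 t 37.52
hold st mm [-48.94  -0.71  42.25] F [0.48 6.95 2.79] w 0.4806 t 37.62
hold st mm [-48.96  -0.71  42.26] F [-0.53  7.53  3.92] w 0.4793 t 37.72
hold st mm [-48.98  -0.7   42.25] F [-0.58  7.56  2.9 ] w 0.4807 t 37.82
hold st mm [-48.96  -0.7   42.25] F [0.06 7.6  4.46] w 0.4775 t 37.92
```

```bash
python3 - <<'E'
from h import *; import cv2
p=pos(); c,s=np.cos(ST[2]),np.sin(ST[2])
bot.move_linear(p+np.array([s,-c,0])*.0010,speed=.01,until_force=6); rep("press",4)
rel(0,.0003,0,speed=.01); rep("unl",2)
bot.set_gripper(0.6); rep("open",1); bot.set_gripper(1.0)
rel(0,0,.12,speed=.12)
bot.move_pose([.40,-.20,.25],ori(ST[2])); bot.wait(.3)
for n,(a,b,c0,d) in {"side":(140,300,195,300),"top":(196,286,140,264)}.items():
    im=bot.camera(n); k=5 if n=="top" else 3.7
    cv2.imwrite(f"pics/end_{n}.png",cv2.resize(im[a:b,c0:d],None,fx=k,fy=k,interpolation=cv2.INTER_CUBIC)[:,:,::-1])
rep("end",1)
E
```

```text
press st mm [-48.94  -0.69  42.25] F [-0.28  6.1   3.31] w 0.4821 t 38.27
press st mm [-48.94  -0.71  42.25] F [-0.06  5.73  4.21] w 0.4769 t 38.37
press st mm [-48.94  -0.71  42.26] F [-0.13  5.81  3.38] w 0.482 t 38.47
press st mm [-48.96  -0.72  42.24] F [0.3  5.34 3.52] w 0.48 t 38.57
unl st mm [-48.95  -0.67  42.26] F [0.7  1.89 3.38] w 0.4836 t 38.94
unl st mm [-48.92  -0.68  42.26] F [-0.49  0.61  3.58] w 0.4791 t 39.04
open st mm [-49.22  -0.48  42.03] F [ 0.54 -0.01 -1.12] w 0.5999 t 39.41
end st mm [-148.27 -255.08  249.93] F [-0.81 -0.14  0.4 ] w 1.0 t 42.61
```

View pics/end_side.png

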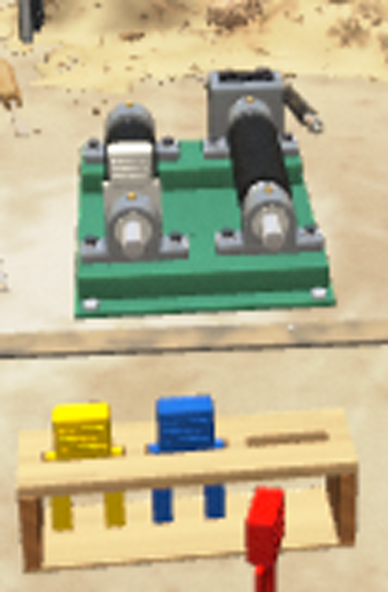

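View pics/end_top.png

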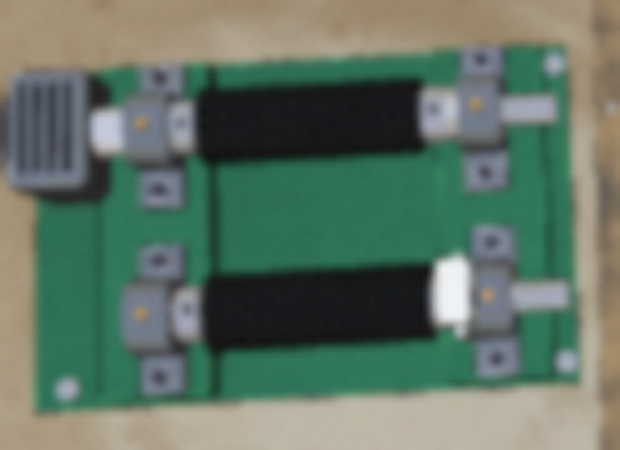

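The side crop shows the spacer standing between roller and block, with yellow and blue still in the rack. During the press the roller barely moved as force rose, and its travel was about 0.4 mm less than I expected. I'll check the actual shift in the saved pictures before handing in.

```bash
python3 - <<'E'
from h import *; import cv2
a=cv2.imread("pics/t2.png"); b=bot.camera("top")[:,:,::-1]; cv2.imwrite("pics/t_end_full.png",b)
g=lambda i:i.mean(2).astype(np.float32)
A,B=g(a),g(b)
def edge(I,cols,rows):
    # dark rubber -> subpixel half crossing per row
    o=[]
    for r in rows:
        l=I[r,cols[0]:cols[1]]; d=np.abs(np.gradient(l)); d[d<6]=0; o.append(cols[0]+(d*np.arange(len(l))).sum()/d.sum())
    return np.mean(o),np.std(o)
rows=range(253,262)
print("drive-side rubber edge",edge(A,(176,187),rows),edge(B,(176,187),rows))
# reference: rear roller
rr=range(216,224)
print("rear ref",edge(A,(174,185),rr),edge(B,(174,185),rr))
print(bot.read_clock())
E
```

```text
drive-side rubber edge (np.float64(178.58484388081433), np.float64(0.1547215830509508)) (np.float64(179.49015908427896), np.float64(0.16564681801719836))
rear ref (np.float64(177.9471081885793), np.float64(0.35619725686317383)) (np.float64(177.94728121102355), np.float64(0.35394146911211244))
42.6583
```

The camera puts the roller shift at 2.4 ± 0.3 mm, which agrees with the arm's 2.7 mm. There is time left, so I'll press once more, slightly firmer, to be sure the load goes through the spacer.

```bash
python3 - <<'E'
from h import *; import cv2
bot.move_pose(S(-.0495,.000,.15),ori(ST[2]))
r=bot.move_linear(S(-.0495,.000,.042),speed=.12,until_force=6); print(r)
bot.set_gripper(0.3,grasp_force=40); rep("grip",1)
rel(np.clip(stv(F())[0]/9,-1,1)*1e-3,0,0)
p=pos(); c,s=np.cos(ST[2]),np.sin(ST[2])
for k in range(1,12):
    bot.move_linear(p+np.array([s,-c,0])*.0003*k,speed=.02,until_force=8); rep(f"d{k}",1)
    if np.mean([stv(F())[1] for _ in range(6)])>9.5: break
rep("hold",4)
im=bot.camera("side")
cv2.imwrite("pics/press2.png",cv2.resize(im[140:220,205:265],None,fx=7.5,fy=7.5,interpolation=cv2.INTER_CUBIC)[:,:,::-1])
E
```

```text
False
grip st mm [-4.894e+01  3.000e-02  4.258e+01] F [-0.8   0.58  6.59] w 0.4793 t 45.41
d1 st mm [-48.94   0.05  42.62] F [-0.48  2.39  1.93] w 0.4753 t 46.01
d2 st mm [-4.897e+01 -1.000e-02  4.261e+01] F [0.12 5.48 1.97] w 0.478 t 46.36
d3 st mm [-4.898e+01 -3.000e-02  4.261e+01] F [-0.32  7.08  1.4 ] w 0.4784 t 46.71
d4 st mm [-4.894e+01 -3.000e-02  4.261e+01] F [-0.59  7.07  2.05] w 0.4791 t 47.06
d5 st mm [-4.893e+01 -4.000e-02  4.261e+01] F [1.15 7.93 2.21] w 0.4795 t 47.41
d6 st mm [-48.94  -0.    42.63] F [0.84 9.07 1.93] w 0.4814 t 47.76
d7 st mm [-48.91  -0.05  42.64] F [-0.11 10.61  0.91] w 0.4819 t 48.11
hold st mm [-4.896e+01 -1.000e-02  4.261e+01] F [ 0.14 10.1   2.54] w 0.4761 t 48.21
hold st mm [-4.897e+01 -3.000e-02  4.260e+01] F [1.31 9.23 2.01] w 0.4804 t 48.31
hold st mm [-4.892e+01 -1.000e-02  4.262e+01] F [ 0.24 10.1   1.74] w 0.4758 t 48.41
hold st mm [-4.892e+01 -2.000e-02  4.263e+01] F [ 1.09 10.34  1.52] w 0.4796 t 48.51
```

View pics/press2.png

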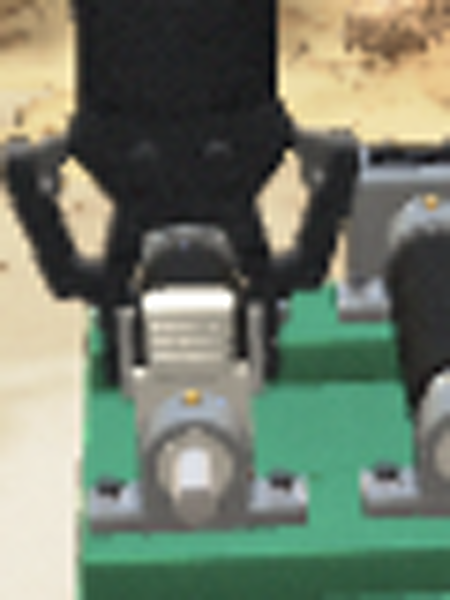

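It stays solid at 10 N with no further travel, and the spacer is upright at crop (190,330), well clear of the gripper. Releasing, backing off and handing in.

```bash
python3 - <<'E'
from h import *; import cv2
rel(0,.0003,0,speed=.01)
bot.set_gripper(0.6); bot.set_gripper(1.0)
rel(0,0,.12,speed=.12)
bot.move_pose([.40,-.20,.25],ori(ST[2])); bot.wait(.3)
im=bot.camera("side")
cv2.imwrite("pics/fin.png",cv2.resize(im[140:300,195:350],None,fx=3.7,fy=3.7,interpolation=cv2.INTER_CUBIC)[:,:,::-1])
print(bot.read_clock(),F())
E
```

```text
52.2583 [-1.03068993  0.80128797 -0.18412143]
```

View pics/fin.png

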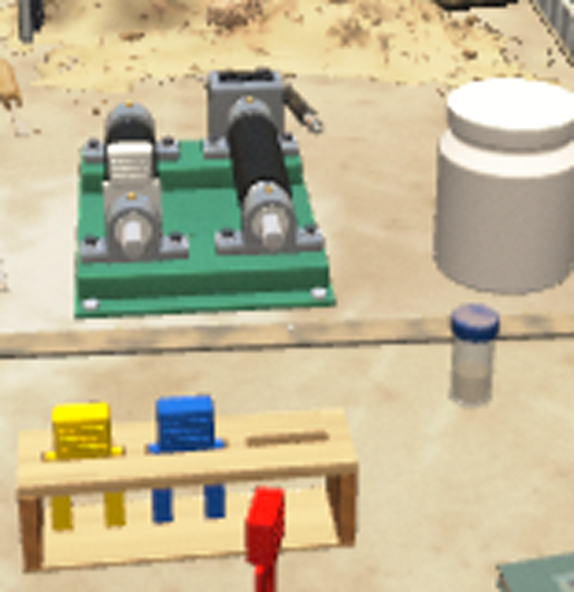

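The white spacer stands upright at crop (131,175). Yellow and blue are in the rack, jar, vial and red fork look undisturbed, and the gripper is clear.

```bash
python3 -c "
from cell import bot
bot.close_job(); print(bot.read_clock())"
```

```text
the job is handed in; nothing more can be done
the job is handed in; nothing more can be done
```

I fitted the white 4 mm spacer on the front roller, proved the fit and handed the job in at about 52 s on the robot's clock. No verdict is reported.

- **Travel:** I slid the roller against the free-end block and then the drive-end block, holding about 7 N on each. It moved 7.40 mm, which is about 6.9 mm of float once the nylon's give is taken off. That is close to the 7.0 mm line: the 6 mm spacer would have left just under 1 mm, the 4 mm about 2.9 mm.
- **Placing:** The spacer dropped over the journal without touching and stood on the rail within 0.2 mm of the expected height.
- **Proof of fit:** I held the roller pressed on the spacer at about 7.5 N, then again at about 10 N after a first look. It stopped about 2.7 mm from the drive end, below the 3.8 mm limit.

**Last checks:** The final side picture shows the spacer upright, yellow and blue in the rack, jar, vial and red look-alike where they were, and the gripper clear. The toe bone is outside that crop, so I did not check it again.

**Checks that disagreed:**
- The 2.7 mm stop is 0.2 to 0.4 mm less than the first measurement predicted, and the camera put it at 2.4 ± 0.3 mm. Both would make the real float slightly smaller, which still points to the 4 mm spacer.
- The roller yielded less under the proof press than the stated 0.2 mm at 5 N. I put this down to friction in the sliding roller, but did not confirm it.

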